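# Set up the sieve frame on its kickstand stop and hold it upright

## Task

To set up the tipped-back sieve frame for brushing, first slide the one loose steel spacer that is as tall as the bare upright pin on the base (its top comes flush with the pin's) onto that pin, down to the plate, and let go of it. Then push the folded kickstand down over its centre until it snaps fully down, pointing at the base. Last, take the frame by its top bar, tip it forward until it stands upright and finish while still holding it there, for it falls back if let go, leaving the other two spacers, the loupe, the vial and the brush where they are throughout.

Things in the scene. Friction and masses are not known exactly. Their poses are not given: they have to be found in the camera images.
- base: Grey base plate screwed to the bench, 185 mm (x) by 220 mm (y), 8 mm thick; place and yaw vary. Origin: underside, on the plan line of the frame's hub axis. Axes: -x is the front (robot side), y along the hub axis, z up. The hub axis is parallel to base y at 25 mm above the bench.
- pin_foot (a point): Foot of the upright steel pin (10 mm diameter, 30 mm tall, bevelled tip) in front of the frame, on the top face of the base plate, 8 mm above the bench; at base x -95, y +50 mm.
- frame: Aluminium sieve frame with wire mesh, 178 mm wide, 196 mm high, 0.8 kg, hinged along its lower edge. Origin on the hub axis; z up along the frame, -x its front, y along the hub. At the start it is tipped back (top away from the robot) 0.45 rad against a stop; upright = z vertical. Turns freely; past upright the kickstand's foot on the spacer stops it at 0.03 rad, and its weight always tips it back.
- frame_top (a point): Middle of the frame's top bar, a round tube 16 mm thick and 164 mm long along the hub direction, 188 mm from the hub axis. Below it is an open grip slot, 34 mm clear down to a cross tube; a dark clamp bar behind that reaches 36 mm back, its top 43 mm below the top bar's axis.
- kickstand (a joint): Kickstand angle, rad: 0 folded (points to base -y and 20 degrees up), 1.92 fully down (points down to the base). Sprung over centre: below about 0.7 it springs back to 0, beyond 0.8 it snaps down to 1.92. Turns about the frame's x axis, pivot at frame x -35, y +50, z +115 mm, so it moves parallel to the mesh. Pushing near the foot takes 2 to 3 N.
- kickstand_foot (a point): Inner face of the kickstand's round rubber foot pad (24 mm diameter, 8 mm thick), at the end of the bent steel leg (11 mm thick), 91 mm from the pivot and 95 mm in front of the frame's plane. The last 36 mm of the leg before the foot run parallel to the mesh. With the kickstand down and the frame upright the foot hangs about 3 mm above the pin and the seated right spacer.
- spacer_a: Loose steel ring spacer, 34 mm outside, 16 mm bore, 20 mm tall (too short). Origin at the centre of its underside. The three spacers stand in varying order to the right of the base.
- spacer_b: Loose steel ring spacer, 34 mm outside, 16 mm bore, 30 mm tall: as tall as the pin, the right one. Origin at the centre of its underside.
- spacer_c: Loose steel ring spacer, 34 mm outside, 16 mm bore, 42 mm tall (too tall). Origin at the centre of its underside.
- loupe: Black eye loupe, 35 mm wide, 27 mm tall, standing on the right beyond the spacers; leave alone.
- vial: Sample vial with a white cap, 23 mm wide, 45 mm tall, standing behind the brush; leave alone.
- brush: Brush, 150 mm long, 8 mm thick, lying right of the base; leave alone.
Things that resemble listed ones, but are neither listed nor needed, are in the scene too. What is shaped like the spacer_b but green or yellow is not meant.

How it is judged:
By the outcome, as a careful person would: the job done as asked, in the order asked, and still so for the second after the job is handed in, while the arm keeps its last pose, push and grip.
It also fails if it takes over 58 s, if anything falls off the work surface, if the arm or the gripper's body presses on something with over 40 N, if the wrist force passes 120 N, or if a joint passes its speed limit or range.

## Robot

A 6-joint arm with a two-finger parallel gripper is mounted at the origin on a cart in front of the work surface, level with it; the furniture and walls round the work are solid. World frame = base frame: x ahead of the robot, y to its left, z up, the work surface at z = 0. Lengths are in m, angles in rad, forces in N, time in s.
With the tool pointing down it reaches from about 0.35 to 0.975 m from the base axis. Payload 17.4 kg.
Tool frame: the origin (TCP) lies at the very end of the fingers, on their centre line; the grasp point (between the pads) lies 19 mm behind it; z points along the fingers, y is the line along which they close (so a half turn about z gives the same grasp; the last joint's range is limited). The gripper opens to 85 mm and grips with 20 to 120 N. Pads are 22 mm wide; open, the fingers measure 114 mm over their backs; the gripper's body (76 mm by 85 mm) begins 54 mm behind the grasp point. The pads swing forward as they close: fully open they stand 13 mm farther back than shut.
Start: joints at [-1.198, 0.116, 1.442, -0, 1.584, -0.038], TCP at [0.27, -0.619, 0.231] pointing down, gripper open.
Joint ranges: [-2.83, 2.83], [-0.83, 2.19], [0.07, 2.5], [-1.14, 4.28], [0.01, 3], [-2.97, 2.97]. Speed limits (rad/s): [1.89, 1.89, 2.22, 3.14, 3.14, 3.14].

## Interface

Orientations are given as a unit quaternion [x, y, z, w].
In Python, from bench import ctrl, imaging gives the robot as it stands. The module is installed in compiled form; this text tells all that it offers.
- The arm moves only by the tool apply_moves, never from a script. Its argument "series" is a list of rows, each a list of 2 entries, a list of its own where there are three numbers: the shift along the world's x, y, z scaled (see below), then the turn, a rotation vector about the world's x, y, z scaled (see below). A call has 1 to 10 rows; each row shifts and turns the commanded pose from where the row before left it; what a row does not reach is not made up. The controller multiplies each number of a shift by 0.2 m and each number of a turn by 360 degrees. A row lasts 1/8 s, in which the tool goes at most 62.5 mm and 10.7 degrees, less where a joint would pass 70% of its speed; a pose out of reach is approached as far as the arm can. A call with a number of a shift or a turn outside -1 to 1 is refused whole. A call with a gripper value outside its range is refused whole. "grip" is the closure, from -1 (fully open) to 1 (shut), set as the call begins (left out, the last holds). The fingers move at their own pace and stop on an object; "squeeze" is the grip in N (left out, the last holds). Time passes only in rows, so rows that do not move let the fingers close. It gives the time, the measured TCP pose, the force, the opening and the grip force at its end, in the units of the state.
- ctrl.observe(): the state, without advancing time (a new reading comes with each control period).
- imaging.grab_frame(name): name is "side" or "top"; returns a dict with "color" (384x512x3 uint8, red, green, blue), "vertical_fov" (degrees; the focal length in pixels is half the picture's height over the tangent of half this angle, whatever the lens; pixels are square), "cx", "cy" (the principal point, pixels), "T" (4x4, takes a point from camera to world coordinates). Camera axes: x right, y down, z forward; pixel columns grow to the right and rows downward; lengths in m; the calibration is good to about 2 mm. A picture is of the moment at which its call begins. There is no depth.
- ctrl.sign_off(): hands the job in; it is judged then, once.
The state is a dict: "time_s": time; "joint_positions": joint angles; "dq": joint speeds; "joint_efforts": joint torques, N m; "tool_pos": TCP position; "orientation": TCP orientation; "force": force on the tool from outside, world axes, zero at the start; "ft_torque": the same for the moment, N m; "finger_gap": finger opening in m; "finger_force": force on a finger pad.
Only numpy, scipy, OpenCV 4.12 (cv2) and the standard library are available. Lean on these libraries where they do the work, as an engineer would, in place of code of your own. Each camera call takes 0.05 s, during which the arm holds its last target. There are 200 camera calls.

## Working session

There is one attempt and no reset: what is moved stays moved. The work goes in short steps, Python scripts to look and compute and a tool call to move; the robot and the scene stay as the last step left them, time stands still between calls to the robot, and variables do not carry over. Pictures are saved under pics/ and viewed, at most 10 in all, crops included, and the job is handed in when it is done.

Besides the shell and the picture viewer there is one more tool, called after ">>>" by a JSON object that holds its "fn" and its "kwargs", one argument or row to a line. apply_moves: Moves the arm, as the interface text tells. Shifts and turns lie within -1 to 1; 1 stands for 0.2 m of shift or 360 degrees of turn. Its arguments: {"type":"object","properties":{"series":{"type":"array"},"grip":{"type":"number"},"squeeze":{"type":"number"}},"required":["series"]}

```bash
mkdir -p pics; cat > h.py <<'E'
import numpy as np, cv2
from bench import ctrl, imaging
def grab(n):
    d=imaging.grab_frame(n); h,w=d["color"].shape[:2]
    d["f"]=h/2/np.tan(np.radians(d["vertical_fov"])/2); return d
def ray(d,u,v):
    T=np.array(d["T"]); r=T[:3,:3]@np.array([(u-d["cx"])/d["f"],(v-d["cy"])/d["f"],1]); return T[:3,3],r/np.linalg.norm(r)
def onz(d,u,v,z):
    o,r=ray(d,u,v); return o+r*(z-o[2])/r[2]
def proj(d,p):
    T=np.array(d["T"]); c=T[:3,:3].T@(np.array(p)-T[:3,3]); return c[0]/c[2]*d["f"]+d["cx"],c[1]/c[2]*d["f"]+d["cy"]
def tri(d1,p1,d2,p2):
    o1,r1=ray(d1,*p1);o2,r2=ray(d2,*p2)
    s=np.linalg.lstsq(np.c_[r1,-r2],o2-o1,rcond=None)[0]
    a=o1+s[0]*r1;b=o2+s[1]*r2; return (a+b)/2,np.linalg.norm(a-b)
def save(n,im): cv2.imwrite("pics/"+n,cv2.cvtColor(im,cv2.COLOR_RGB2BGR))
E
python3 - <<'E'
from h import *
for n in("top","side"):
    d=grab(n); save(n+"0.png",d["color"]); print(n,d["f"],d["cx"],d["cy"],np.round(d["T"],3).tolist())
print(ctrl.observe())
E
```

```text
top 367.0542983763182 254.99914974127353 185.10332658917875 [[-0.01, -0.994, 0.111, 0.434], [-1.0, 0.01, -0.001, -0.058], [-0.0, -0.111, -0.994, 1.205], [0.0, 0.0, 0.0, 1.0]]
side 468.5226501217703 256.07754946541655 192.88707741061924 [[-0.955, -0.173, 0.24, 0.291], [-0.295, 0.588, -0.753, 0.723], [-0.011, -0.79, -0.613, 0.807], [0.0, 0.0, 0.0, 1.0]]
{'time_s': 0.1, 'joint_positions': array([-1.19780364e+00,  1.16439016e-01,  1.44217551e+00, -1.02929690e-05,
        1.58399348e+00, -3.78261320e-02]), 'dq': array([-1.24122876e-03, -1.85581076e-05,  3.38418930e-04, -2.89426602e-04,
        1.36144879e-03,  1.63279349e-03]), 'joint_efforts': array([ 1.36698186e-04, -7.33667779e+01, -6.33788967e+01, -9.19353852e-05,
        5.26744770e-03, -6.44680699e-05]), 'tool_pos': array([ 0.26948243, -0.61869816,  0.23064958]), 'orientation': array([ 9.78977448e-01,  2.03967887e-01, -8.97540153e-05, -4.99703682e-04]), 'force': array([-0.04759608,  0.007358  ,  0.01580096]), 'ft_torque': array([ 0.01493099, -0.0081557 ,  0.00061801]), 'finger_force': 0.0, 'finger_gap': 0.08549483383911166}
```

View pics/top0.png

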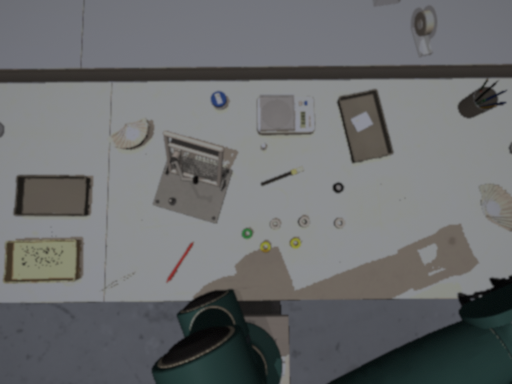

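View pics/side0.png

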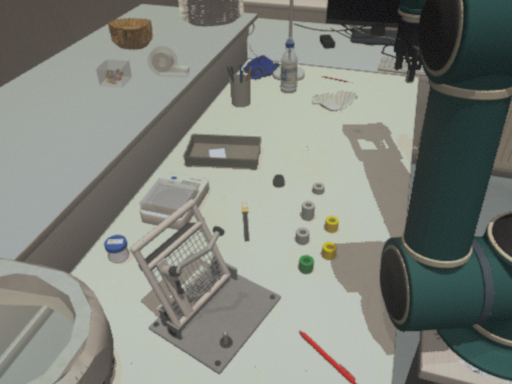

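The three grey candidates are at top (275,223), (304,221), (339,223), which match side (302,236), (308,210), (318,188). The yellow and green rings are excluded. Side view suggests the one at (308,210) is tallest, (318,188) is shortest, and (302,236) is the middle one. I'll confirm that in an enlarged crop.

```bash
python3 - <<'E'
from h import *
s=grab("side");t=grab("top")
R=lambda im,x0,y0,x1,y1,k:cv2.resize(im[y0:y1,x0:x1],None,fx=k,fy=k,interpolation=cv2.INTER_CUBIC)
a=R(s["color"],285,175,345,275,6); b=R(s["color"],130,190,285,365,3)[:600]
b=cv2.resize(b,(430,int(b.shape[0]*430/b.shape[1])))
c=np.zeros((600,790,3),np.uint8); c[:600,:360]=a[:600]; c[:b.shape[0],360:]=b[:600]
save("crop1.png",c)
a=R(t["color"],150,125,245,225,6);b=R(t["color"],265,205,350,235,2.5)
c=np.zeros((600,790,3),np.uint8); c[:,:570]=a; c[:b.shape[0],575:575+b.shape[1]]=b
save("crop2.png",c)
E
```

```text
(no output)
```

View pics/crop1.png

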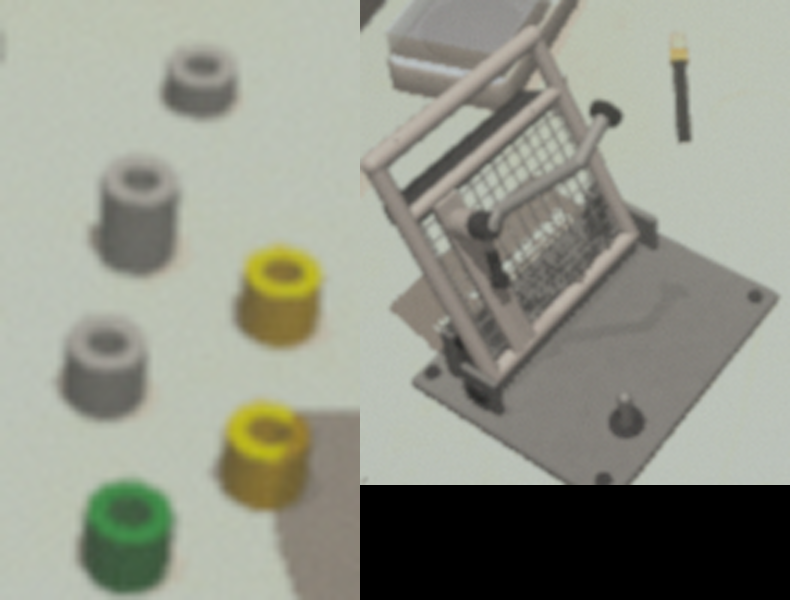

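View pics/crop2.png

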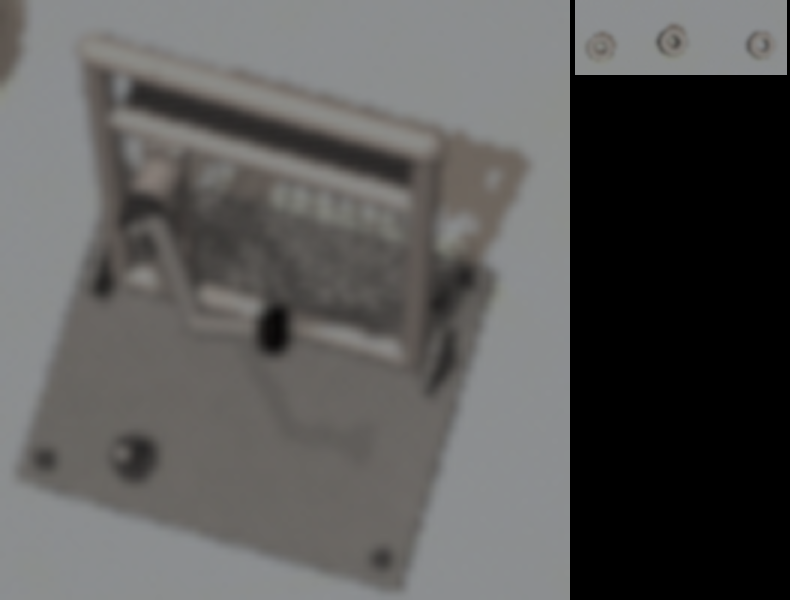

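Confirmed: crop1 shows three clearly different grey heights, short (318,188), tall (308,210) and middle (302,236). The middle one matches the green and yellow rings of the same shape, so it is spacer_b, at top (275,223). In crop2 the pin is at top (171,200), the kickstand foot at (195,180), and the base front corners at (153,204) and (217,223).

```bash
python3 - <<'E'
from h import *
s=grab("side");t=grab("top")
T=lambda x,y:(x/6+150-.42,y/6+125-.42)
S=lambda x,y:((x-360)/2.774+130-.32,y/2.774+190-.32)
A=lambda x,y:(x/6+285-.42,y/6+175-.42)
T2=lambda x,y:((x-575)/2.5+265-.3,y/2.5+205-.3)
pts={"spB":(T2(601,46),A(107,341)),"spC":(T2(672,41),A(141,180)),"spA":(T2(760,44),A(204,65)),
"pin":(T(125,453),S(625,398)),"foot":(T(273,330),S(605,113)),
"topL":(T(85,50),S(370,165)),"topR":(T(435,145),S(538,33)),"cornFR":(T(403,588),S(778,297)),"cornFL":(T(18,475),None)}
for k,(a,b) in pts.items():
    if b: p,e=tri(t,a,s,b); print(k,p.round(4),round(e,4))
for n,p in{"FL":T(18,475),"FR":T(403,588),"BR":T(495,270),"scrL":T(43,460),"scrR":T(380,558)}.items(): print(n,onz(t,*p,.008).round(4))
# refine spacer B: mask in both views
bg=lambda d,r:np.median(d["color"][r[1]:r[3],r[0]:r[2]].reshape(-1,3),0)
for d,r in((t,(266,214,285,233)),(s,(292,224,313,247))):
    im=d["color"][r[1]:r[3],r[0]:r[2]].astype(int); 
    m=(np.abs(im-bg(d,r)).sum(2)>36).astype(np.uint8); ys,xs=np.nonzero(m)
    print(bg(d,r),m.sum(),xs.min()+r[0],xs.max()+r[0],ys.min()+r[1],ys.max()+r[1],xs.mean()+r[0],ys.mean()+r[1])
b,e=tri(t,pts["spB"][0],s,pts["spB"][1]);print(proj(t,b),proj(s,b-[0,0,.03]))
E
```

```text
spB [ 0.4424 -0.1224  0.0242] 0.0006
spC [ 0.448  -0.2116  0.0382] 0.0011
spA [ 0.4426 -0.3276  0.0178] 0.0002
pin [0.5201 0.2128 0.0297] 0.0025
foot [0.5644 0.107  0.1965] 0.0028
topL [0.6983 0.197  0.1936] 0.0029
topR [0.6498 0.0321 0.191 ] 0.0013
cornFR [ 0.4469  0.0674 -0.004 ] 0.0019
FL [0.5091 0.2755 0.008 ]
FR [0.4458 0.066  0.008 ]
BR [0.6192 0.0157 0.008 ]
scrL [0.5172 0.2621 0.008 ]
scrR [0.4621 0.0785 0.008 ]
[139. 141. 141.] 109 269 281 217 228 274.91743119266056 222.93577981651376
[175. 177. 165.] 402 292 312 224 246 301.78109452736317 234.84825870646767
(np.float64(275.08276589088024), np.float64(223.01264009015313)) (np.float64(301.9334506612088), np.float64(240.29668265171023))
```

```bash
python3 - <<'E'
from h import *
s=grab("side");t=grab("top")
for n,a,b,z in(("spB",(275.1,223.1),(302.4,231.4),.03),("pin",(170.4,200.1),(225.2,333.2),.038)):
    print(n,onz(t,*a,z).round(4),onz(s,*b,z).round(4))
o=ctrl.observe();from scipy.spatial.transform import Rotation as R
print(R.from_quat(o["orientation"]).as_matrix().round(3))
E
```

```text
spB [ 0.4421 -0.1221  0.03  ] [ 0.4416 -0.1161  0.03  ]
pin [0.5183 0.2106 0.038 ] [0.5189 0.2185 0.038 ]
[[ 0.917  0.399 -0.   ]
 [ 0.399 -0.917  0.   ]
 [ 0.    -0.    -1.   ]]
```

>>> {"fn": "apply_moves", "kwargs": {
  "series": [
    [[0.085, 0.25, -0.04], [0, 0, 0.0138]],
    [[0.085, 0.25, -0.04], [0, 0, 0.0138]],
    [[0.085, 0.25, -0.04], [0, 0, 0.0138]],
    [[0.085, 0.25, -0.04], [0, 0, 0.0138]],
    [[0.085, 0.25, -0.04], [0, 0, 0.0138]],
    [[0.085, 0.25, -0.04], [0, 0, 0.0138]],
    [[0.085, 0.25, -0.04], [0, 0, 0.0138]],
    [[0.085, 0.25, -0.04], [0, 0, 0.0138]],
    [[0.085, 0.25, -0.04], [0, 0, 0.0138]],
    [[0.085, 0.25, -0.04], [0, 0, 0.0138]]
  ],
  "grip": -0.6,
  "squeeze": 40
}}

```text
time_s: 1.65
tool_pos: [0.4398, -0.1172, 0.1514]
orientation: [0.802, 0.597, 0.0, 0.0]
force: [0.6, -0.2, 0.9]
finger_gap: 0.0682
finger_force: 0.0
```

>>> {"fn": "apply_moves", "kwargs": {
  "series": [
    [[0.005, -0.006, -0.2], [0, 0, 0]],
    [[0.005, -0.006, -0.2], [0, 0, 0]],
    [[0, 0, -0.11], [0, 0, 0]],
    [[0, 0, 0], [0, 0, 0]]
  ]
}}

```text
time_s: 2.15
tool_pos: [0.4407, -0.1209, 0.0481]
orientation: [0.803, 0.596, -0.001, -0.001]
force: [-0.4, 0.2, 1.1]
finger_gap: 0.0682
finger_force: 0.0
```

```bash
python3 - <<'E'
from h import *
s=grab("side");t=grab("top");o=ctrl.observe();p=o["tool_pos"];print(p)
R=lambda d,x0,y0,x1,y1,k:cv2.resize(d["color"][y0:y1,x0:x1],None,fx=k,fy=k,interpolation=cv2.INTER_CUBIC)
print("side tcp",proj(s,p),"top tcp",proj(t,p))
c=np.zeros((600,790,3),np.uint8);c[:,:420]=R(s,267,165,337,265,6);c[:360,425:785]=R(t,245,195,305,255,6)
save("g1.png",c)
E
```

```text
[ 0.4419214  -0.12140214  0.05032521]
side tcp (np.float64(303.17053635184175), np.float64(223.74779308668232)) top tcp (np.float64(275.2157607071384), np.float64(223.10768168113762))
```

View pics/g1.png

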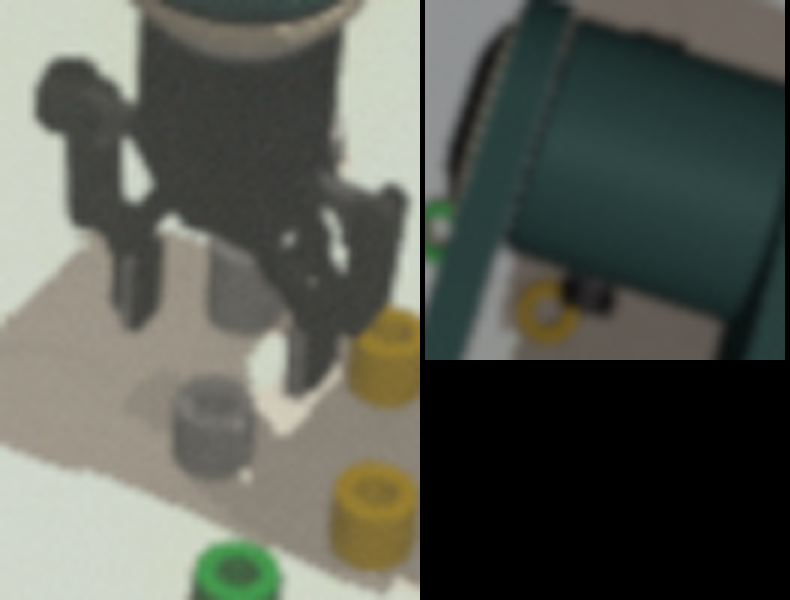

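The side crop shows the fingertips at about (135,325) and (300,392), straddling the spacer at (213,420). The tips sit about 5 px lower than projected, so the side view reads about 6 mm low; the top view is trusted. I'll descend and grip now.

>>> {"fn": "apply_moves", "kwargs": {
  "series": [
    [[0, -0.003, -0.08], [0, 0, 0]],
    [[0, 0, -0.08], [0, 0, 0]],
    [[0, 0, -0.075], [0, 0, 0]],
    [[0, 0, 0], [0, 0, 0]]
  ]
}}

```text
time_s: 2.75
tool_pos: [0.4407, -0.1216, 0.0007]
orientation: [0.803, 0.596, -0.001, -0.001]
force: [0.9, 0.3, 0.3]
finger_gap: 0.0684
finger_force: 0.0
```

>>> {"fn": "apply_moves", "kwargs": {
  "series": [
    [[0, 0, 0], [0, 0, 0]],
    [[0, 0, 0], [0, 0, 0]],
    [[0, 0, 0], [0, 0, 0]],
    [[0, 0, 0], [0, 0, 0]],
    [[0, 0, 0], [0, 0, 0]],
    [[0, 0, 0], [0, 0, 0]]
  ],
  "grip": 1,
  "squeeze": 40
}}

```text
time_s: 3.5
tool_pos: [0.442, -0.122, 0.0031]
orientation: [0.803, 0.596, 0.0, 0.0]
force: [-1.8, -0.0, 5.5]
finger_gap: 0.0332
finger_force: 40.0
```

>>> {"fn": "apply_moves", "kwargs": {
  "series": [
    [[0, 0, 0.25], [0, 0, 0]],
    [[0, 0, 0.25], [0, 0, 0]],
    [[0.02, 0.22, 0], [0, 0, 0]],
    [[0.02, 0.24, 0], [0, 0, 0]],
    [[0.02, 0.24, 0], [0, 0, 0]],
    [[0.02, 0.24, 0], [0, 0, 0]],
    [[0.02, 0.24, 0], [0, 0, 0]],
    [[0.02, 0.24, 0], [0, 0, 0]],
    [[0.1, 0.2, 0], [0, 0, 0]],
    [[0.162, 0.044, 0], [0, 0, 0]]
  ]
}}

```text
time_s: 4.75
tool_pos: [0.518, 0.2134, 0.1025]
orientation: [0.802, 0.598, 0.0, -0.0]
force: [1.0, -0.5, -0.5]
finger_gap: 0.0332
finger_force: 40.2
```

>>> {"fn": "apply_moves", "kwargs": {
  "series": [
    [[0, 0, -0.15], [0, 0, 0]],
    [[0, 0, -0.11], [0, 0, 0]],
    [[0, 0, 0], [0, 0, 0]],
    [[0, 0, 0], [0, 0, 0]]
  ]
}}

```text
time_s: 5.25
tool_pos: [0.5183, 0.2111, 0.0514]
orientation: [0.803, 0.596, 0.001, 0.0]
force: [-0.3, 0.4, -0.2]
finger_gap: 0.033
finger_force: 40.3
```

```bash
python3 - <<'E'
from h import *
s=grab("side");t=grab("top");o=ctrl.observe();p=o["tool_pos"];print(p,o["finger_gap"])
R=lambda d,x0,y0,x1,y1,k:cv2.resize(d["color"][y0:y1,x0:x1],None,fx=k,fy=k,interpolation=cv2.INTER_CUBIC)
print("side tcp",proj(s,p),"top tcp",proj(t,p))
c=np.zeros((600,790,3),np.uint8);c[:,:480]=R(s,185,265,265,365,6);c[:300,485:785]=R(t,145,175,195,225,6)
save("g2.png",c)
E
```

```text
[0.51848973 0.2111102  0.05165213] 0.0332507542316784
side tcp (np.float64(226.36745359835928), np.float64(325.8172572557979)) top tcp (np.float64(169.24944848830364), np.float64(199.73309098483045))
```

View pics/g2.png

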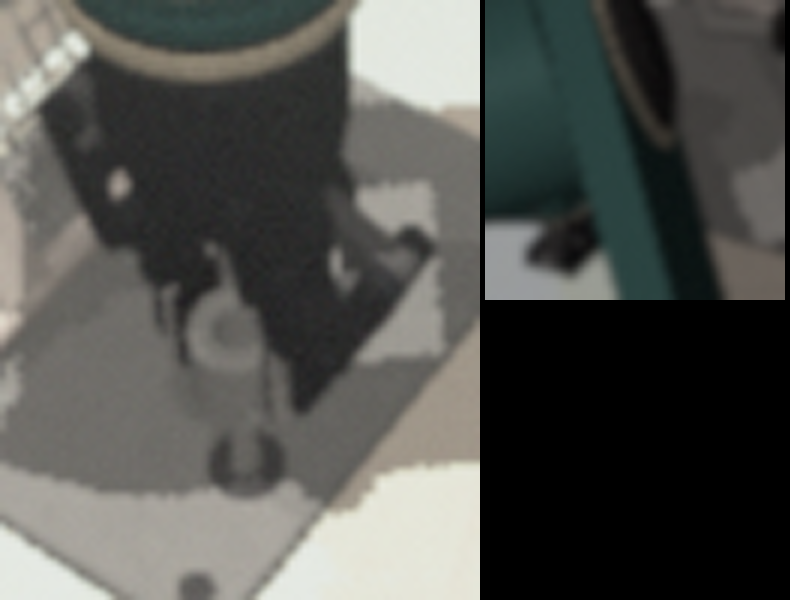

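```bash
python3 - <<'E'
from h import *
s=grab("side")
for z,m in((.0787,(223.2,319.6)),(.038,(225.2,333.2)),(.008,(225.4,342))):
    q=proj(s,[.5185,.2111,z]);print(z,np.round(q,2),np.round(np.subtract(m,q),2))
a=np.array(proj(s,[.5185,.2111,.04]));print("dx",np.array(proj(s,[.5285,.2111,.04]))-a,"dy",np.array(proj(s,[.5185,.2211,.04]))-a)
# shade refine pin tip: brightest blob
E
```

```text
0.0787 [225.65 317.01] [-2.45  2.59]
0.038 [226.72 330.13] [-1.52  3.07]
0.008 [227.47 339.36] [-2.07  2.64]
dx [-4.82720303 -1.24631469] dy [-1.77902261  4.19360327]
```

>>> {"fn": "apply_moves", "kwargs": {
  "series": [
    [[-0.005, 0, -0.03], [0, 0, 0]],
    [[0, 0, -0.03], [0, 0, 0]],
    [[0, 0, -0.025], [0, 0, 0]],
    [[0, 0, 0], [0, 0, 0]]
  ]
}}

```text
time_s: 5.9
tool_pos: [0.5167, 0.2108, 0.0327]
orientation: [0.803, 0.596, -0.0, -0.0]
force: [-0.1, 0.5, -0.0]
finger_gap: 0.0333
finger_force: 40.3
```

No contact force with the ring already below the pin's tip, so I'll keep going down.

>>> {"fn": "apply_moves", "kwargs": {
  "series": [
    [[0, 0, -0.035], [0, 0, 0]],
    [[0, 0, -0.035], [0, 0, 0]],
    [[0, 0, -0.03], [0, 0, 0]],
    [[0, 0, -0.01], [0, 0, 0]],
    [[0, 0, 0], [0, 0, 0]]
  ]
}}

```text
time_s: 6.52
tool_pos: [0.517, 0.211, 0.0113]
orientation: [0.803, 0.596, 0.0, -0.0]
force: [-0.1, 0.7, -0.8]
finger_gap: 0.0333
finger_force: 40.3
```

>>> {"fn": "apply_moves", "kwargs": {
  "series": [
    [[0, 0, -0.006], [0, 0, 0]],
    [[0, 0, 0], [0, 0, 0]]
  ]
}}

```text
time_s: 6.78
tool_pos: [0.5171, 0.211, 0.011]
orientation: [0.803, 0.596, 0.0, 0.0]
force: [-5.7, -2.3, 11.6]
finger_gap: 0.033
finger_force: 41.3
```

>>> {"fn": "apply_moves", "kwargs": {
  "series": [
    [[0, 0, 0], [0, 0, 0]],
    [[0, 0, 0], [0, 0, 0]],
    [[0, 0, 0], [0, 0, 0]],
    [[0, 0, 0], [0, 0, 0]]
  ],
  "grip": -0.5
}}

```text
time_s: 7.28
tool_pos: [0.5169, 0.2109, 0.01]
orientation: [0.803, 0.596, -0.0, -0.0]
force: [0.7, 0.0, -0.2]
finger_gap: 0.064
finger_force: 0.0
```

>>> {"fn": "apply_moves", "kwargs": {
  "series": [
    [[0, 0, 0.1], [0, 0, 0]],
    [[0, 0, 0.15], [0, 0, 0]],
    [[-0.1, 0.03, 0.25], [0, 0, 0]],
    [[-0.15, 0.045, 0.25], [0, 0, 0]],
    [[0, 0, 0.25], [0, 0, 0]],
    [[0, 0, 0], [0, 0, 0]]
  ]
}}

```text
time_s: 8.02
tool_pos: [0.4678, 0.2266, 0.2161]
orientation: [0.803, 0.597, 0.004, 0.001]
force: [-0.6, -0.4, -0.6]
finger_gap: 0.0641
finger_force: 0.0
```

```bash
python3 - <<'E'
from h import *
s=grab("side");t=grab("top");o=ctrl.observe();p=o["tool_pos"];print(p,o["finger_gap"])
R=lambda d,x0,y0,x1,y1,k:cv2.resize(d["color"][y0:y1,x0:x1],None,fx=k,fy=k,interpolation=cv2.INTER_CUBIC)
c=np.zeros((600,790,3),np.uint8);c[:,:480]=R(s,125,190,285,390,3);c[:300,485:785]=R(t,145,135,220,210,4)
save("g3.png",c)
E
```

```text
[0.46697486 0.22594112 0.21133081] 0.06406790207559222Traceback (most recent call last):
  File "<stdin>", line 4, in <module>
ValueError: could not broadcast input array from shape (582,480,3) into shape (600,480,3)
```

```bash
python3 - <<'E'
from h import *
s=grab("side");t=grab("top");o=ctrl.observe();p=o["tool_pos"];print(p,o["finger_gap"])
R=lambda d,x0,y0,x1,y1,k:cv2.resize(d["color"][y0:y1,x0:x1],None,fx=k,fy=k,interpolation=cv2.INTER_CUBIC)
c=np.zeros((600,790,3),np.uint8);c[:,:480]=R(s,125,184,285,384,3);c[:300,485:785]=R(t,145,135,220,210,4)
save("g3.png",c)
E
```

```text
[0.46664173 0.22572613 0.20944834] 0.06421703893256243
```

View pics/g3.png

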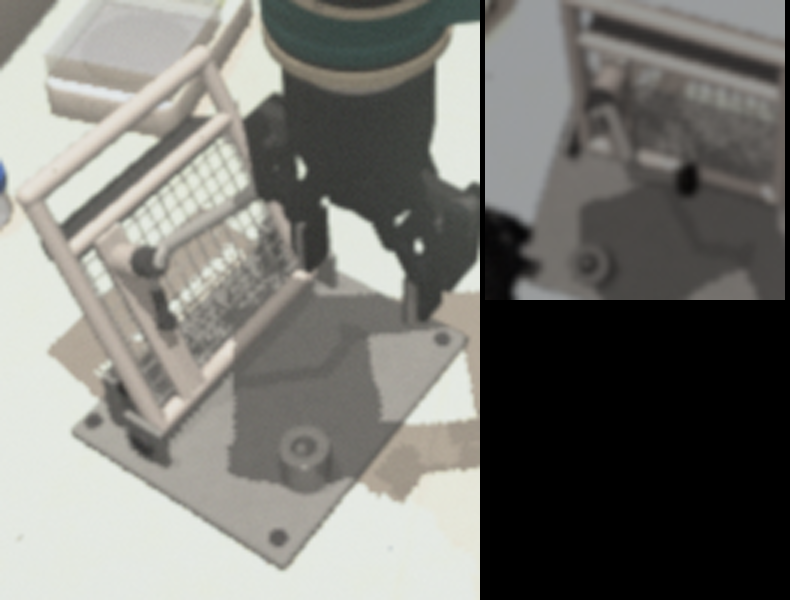

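The crop shows the spacer upright on the plate around the pin, with the pin tip in the bore at crop (305,445). Next is the kickstand.

>>> {"fn": "apply_moves", "kwargs": {
  "series": [
    [[0, 0, 0.2], [0, 0, 0]],
    [[0.02, 0, 0.13], [0, 0, 0]],
    [[0.1, -0.1, 0], [0, 0, 0]],
    [[0.12, -0.13, 0], [0, 0, 0]],
    [[0.12, -0.13, 0], [0, 0, 0]],
    [[0.13, -0.15, 0], [0, 0, 0]],
    [[0, 0, 0], [0, 0, 0]],
    [[0, 0, 0], [0, 0, 0]]
  ],
  "grip": 1
}}

```text
time_s: 9.22
tool_pos: [0.5647, 0.124, 0.2752]
orientation: [0.803, 0.596, -0.001, -0.0]
force: [-0.3, -0.5, -0.8]
finger_gap: -0.0
finger_force: 0.0
```

>>> {"fn": "apply_moves", "kwargs": {
  "series": [
    [[0, 0, -0.15], [0, 0, 0]],
    [[0, 0, -0.1], [0, 0, 0]],
    [[0, 0, 0], [0, 0, 0]]
  ]
}}

```text
time_s: 9.6
tool_pos: [0.5641, 0.1243, 0.2245]
orientation: [0.803, 0.597, -0.001, -0.001]
force: [-0.1, -0.0, -0.5]
finger_gap: -0.0003
finger_force: 0.0
```

```bash
python3 - <<'E'
from h import *
s=grab("side");t=grab("top");o=ctrl.observe();p=o["tool_pos"];print(p,o["finger_gap"],o["force"])
R=lambda d,x0,y0,x1,y1,k:cv2.resize(d["color"][y0:y1,x0:x1],None,fx=k,fy=k,interpolation=cv2.INTER_CUBIC)
print(proj(s,p))
c=np.zeros((600,790,3),np.uint8);c[:,:450]=R(s,165,180,240,280,6);c[:300,485:785]=R(t,165,145,215,195,6)
save("g4.png",c)
E
```

```text
[0.56493019 0.12425177 0.22684424] -0.00013769697758715034 [ 0.79655845  0.50672431 -0.02794252]
(np.float64(214.21537187152796), np.float64(224.4182850053561))
```

View pics/g4.png

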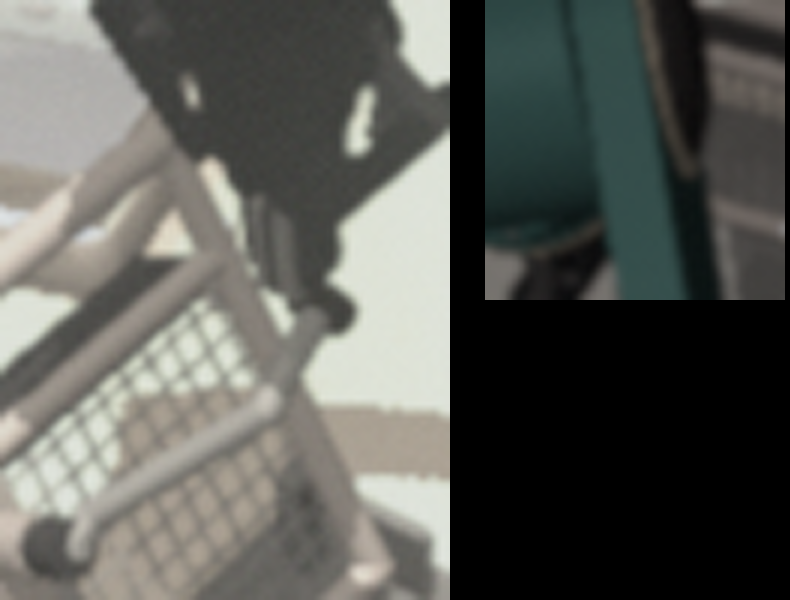

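The crop shows the closed fingertips at (305,295), above the outer leg between the bend (275,400) and the foot (325,310). I'll push along the arc.

>>> {"fn": "apply_moves", "kwargs": {
  "series": [
    [[0, 0, -0.07], [0, 0, 0]],
    [[0, 0, -0.06], [0, 0, 0]],
    [[-0.01, 0.006, -0.035], [0, 0, 0]],
    [[-0.017, 0.01, -0.04], [0, 0, 0]],
    [[-0.017, 0.01, -0.04], [0, 0, 0]],
    [[-0.017, 0.01, -0.04], [0, 0, 0]],
    [[0, 0, 0], [0, 0, 0]]
  ]
}}

```text
time_s: 10.58
tool_pos: [0.5523, 0.1313, 0.1683]
orientation: [0.803, 0.596, -0.0, -0.0]
force: [-0.0, -1.2, 1.3]
finger_gap: -0.0001
finger_force: 0.6
```

>>> {"fn": "apply_moves", "kwargs": {
  "series": [
    [[-0.017, 0.01, -0.04], [0, 0, 0]],
    [[-0.017, 0.01, -0.04], [0, 0, 0]],
    [[-0.017, 0.01, -0.04], [0, 0, 0]],
    [[-0.017, 0.01, -0.04], [0, 0, 0]],
    [[-0.017, 0.01, -0.04], [0, 0, 0]],
    [[-0.017, 0.01, -0.04], [0, 0, 0]],
    [[0, 0, 0], [0, 0, 0]]
  ]
}}

```text
time_s: 11.45
tool_pos: [0.5319, 0.1432, 0.1204]
orientation: [0.803, 0.596, -0.0, -0.0]
force: [-0.5, 0.1, -0.2]
finger_gap: 0.0004
finger_force: 0.0
```

>>> {"fn": "apply_moves", "kwargs": {
  "series": [
    [[-0.15, 0.045, 0], [0, 0, 0]],
    [[0, 0, 0.3], [0, 0, 0]],
    [[0, 0, 0.3], [0, 0, 0]],
    [[0.1, -0.03, 0.3], [0, 0, 0]],
    [[0.25, -0.05, 0], [0.0052, 0.0171, 0]],
    [[0.25, -0.05, 0], [0.0052, 0.0171, 0]],
    [[0.25, -0.05, 0], [0.0052, 0.0171, 0]],
    [[0.115, -0.045, -0.1], [0.0052, 0.0171, 0]],
    [[0, 0, -0.195], [0, 0, 0]],
    [[0, 0, 0], [0, 0, 0]]
  ],
  "grip": -0.6
}}

```text
time_s: 12.7
tool_pos: [0.693, 0.1073, 0.2377]
orientation: [0.783, 0.581, -0.134, -0.179]
force: [-1.2, 0.4, 0.3]
finger_gap: 0.0682
finger_force: 0.0
```

```bash
python3 - <<'E'
from h import *
from scipy.spatial.transform import Rotation as Rt
s=grab("side");t=grab("top");o=ctrl.observe();p=o["tool_pos"];print(p,o["finger_gap"],o["force"])
print(Rt.from_quat(o["orientation"]).as_matrix().round(3))
R=lambda d,x0,y0,x1,y1,k:cv2.resize(d["color"][y0:y1,x0:x1],None,fx=k,fy=k,interpolation=cv2.INTER_CUBIC)
print("tcp",proj(s,p),"padctr",proj(s,[.535,.206,.084]))
save("g5.png",R(s,120,150,270,360,2.857))
E
```

```text
[0.69317204 0.10786467 0.24314946] 0.06816706409685525 [-0.70249907  0.17879643  1.05252199]
[[ 0.289  0.865 -0.411]
 [ 0.957 -0.26   0.125]
 [ 0.001 -0.429 -0.903]]
tcp (np.float64(154.7500648913928), np.float64(200.13975698972652)) padctr (np.float64(218.27628456060071), np.float64(311.095028426906))
```

View pics/g5.png

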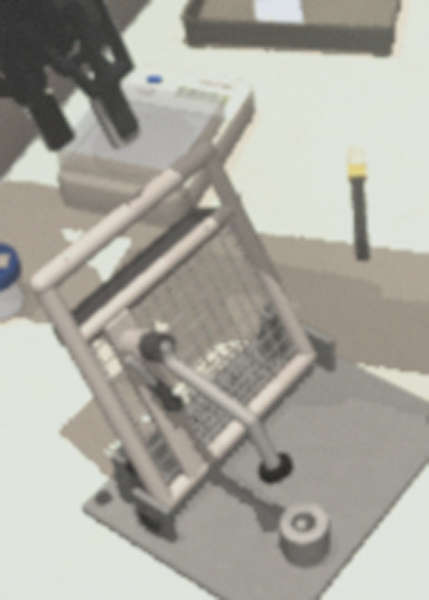

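The crop shows the kickstand fully down: its pad at (275,467) hangs above the seated spacer at (305,525) and matches the predicted pixel. The open fingers at (93,142) are above the middle of the bar (126,217), so I'll approach along the tool axis and grip.

>>> {"fn": "apply_moves", "kwargs": {
  "series": [
    [[-0.034, 0.01, -0.08], [0, 0, 0]],
    [[-0.034, 0.01, -0.08], [0, 0, 0]],
    [[-0.034, 0.01, -0.08], [0, 0, 0]],
    [[-0.034, 0.01, -0.08], [0, 0, 0]],
    [[0, 0, 0], [0, 0, 0]]
  ]
}}

```text
time_s: 13.42
tool_pos: [0.6655, 0.116, 0.1778]
orientation: [0.783, 0.582, -0.131, -0.177]
force: [-0.6, -0.2, -0.3]
finger_gap: 0.0683
finger_force: 0.0
```

>>> {"fn": "apply_moves", "kwargs": {
  "series": [
    [[0, 0, 0], [0, 0, 0]],
    [[0, 0, 0], [0, 0, 0]],
    [[0, 0, 0], [0, 0, 0]],
    [[0, 0, 0], [0, 0, 0]],
    [[0, 0, 0], [0, 0, 0]],
    [[0, 0, 0], [0, 0, 0]]
  ],
  "grip": 1,
  "squeeze": 30
}}

```text
time_s: 14.18
tool_pos: [0.6659, 0.1158, 0.1781]
orientation: [0.783, 0.582, -0.131, -0.178]
force: [-4.4, 1.4, 6.3]
finger_gap: 0.0146
finger_force: 29.6
```

>>> {"fn": "apply_moves", "kwargs": {
  "series": [
    [[0, 0, 0], [0, 0, 0]],
    [[-0.037, 0.011, 0.0175], [-0.0023, -0.0076, 0]],
    [[-0.038, 0.0115, 0.0155], [-0.0023, -0.0076, 0]],
    [[-0.039, 0.0117, 0.0135], [-0.0023, -0.0076, 0]],
    [[-0.039, 0.0117, 0.0115], [-0.0023, -0.0076, 0]],
    [[0, 0, 0], [0, 0, 0]]
  ],
  "squeeze": 60
}}

```text
time_s: 14.92
tool_pos: [0.6352, 0.1251, 0.1898]
orientation: [0.797, 0.592, -0.072, -0.098]
force: [2.2, -0.4, 4.1]
finger_gap: 0.0139
finger_force: 64.1
```

>>> {"fn": "apply_moves", "kwargs": {
  "series": [
    [[-0.04, 0.012, 0.0095], [-0.0023, -0.0076, 0]],
    [[-0.04, 0.012, 0.0075], [-0.0023, -0.0076, 0]],
    [[-0.04, 0.012, 0.0055], [-0.0023, -0.0076, 0]],
    [[-0.041, 0.0123, 0.003], [-0.0023, -0.0076, 0]],
    [[0, 0, 0], [0, 0, 0]]
  ]
}}

```text
time_s: 15.55
tool_pos: [0.6032, 0.1348, 0.1949]
orientation: [0.802, 0.596, -0.013, -0.019]
force: [0.7, 1.5, 6.8]
finger_gap: 0.0136
finger_force: 64.3
```

```bash
python3 - <<'E'
from h import *
s=grab("side");t=grab("top");o=ctrl.observe();p=o["tool_pos"];print(p,o["finger_gap"],o["force"],o["ft_torque"])
R=lambda d,x0,y0,x1,y1,k:cv2.resize(d["color"][y0:y1,x0:x1],None,fx=k,fy=k,interpolation=cv2.INTER_CUBIC)
f=lambda X,Y,Z:np.array([.594,.1356,0])+X*np.array([.957,-.289,0])+Y*np.array([.289,.957,0])+[0,0,Z]
for th in(0,.05,.1):
    c,sn=np.cos(th),np.sin(th)
    q=f(-.095*c+.020*sn,.05,.025+.020*c+.095*sn); print("pad",th,np.round(proj(s,q),1)+[-2,2.8])
    q=f(.188*sn,.082,.025+.188*c); print("barL",th,np.round(proj(s,q),1)+[-2,2.8])
save("g6.png",R(s,120,160,270,360,3))
E
```

```text
[0.60388358 0.13462414 0.19481538] 0.01409307447542785 [1.10180286 1.05876887 8.42921753] [ 0.23158387 -0.01663131 -0.04659185]
pad 0 [225.  330.8]
barL 0 [166.3 260. ]
pad 0.05 [224.5 329. ]
barL 0.05 [162.3 258. ]
pad 0.1 [223.8 327.2]
barL 0.1 [158.5 256.2]
```

View pics/g6.png

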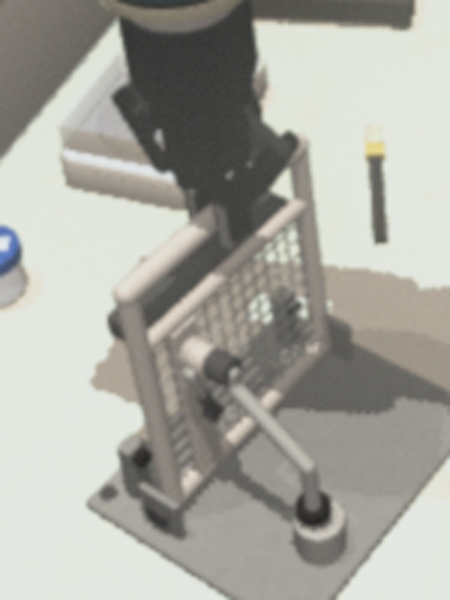

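The crop shows the frame nearly upright (bar end at (122,292), about 0.06 rad short), with the pad over the spacer. One last step remains, of about 9 mm.

>>> {"fn": "apply_moves", "kwargs": {
  "series": [
    [[-0.022, 0.0065, 0.003], [-0.0012, -0.004, 0]],
    [[-0.022, 0.0065, 0.002], [-0.0012, -0.004, 0]],
    [[0, 0, 0], [0, 0, 0]],
    [[0, 0, 0], [0, 0, 0]]
  ]
}}

```text
time_s: 16.15
tool_pos: [0.5948, 0.1374, 0.1951]
orientation: [0.803, 0.596, 0.002, 0.002]
force: [1.8, 5.8, 4.9]
finger_gap: 0.014
finger_force: 64.0
```

```bash
python3 - <<'E'
from h import *
from scipy.spatial.transform import Rotation as Rt
P=[];F=[]
for i in range(6):
    s=grab("side"); o=ctrl.observe(); P.append(o["tool_pos"]); F.append(o["force"])
p=np.mean(P,0);print(p,np.mean(F,0),o["finger_gap"]);d=p[:2]-[.594,.1356];print("X",d@[.957,-.289],"theta",d@[.957,-.289]/.17)
print(Rt.from_quat(o["orientation"]).as_matrix()[:,2])
save("g7.png",s["color"])
# barL: leftmost light pixels near (166,260)
g=cv2.cvtColor(s["color"],cv2.COLOR_RGB2GRAY);E0=cv2.cvtColor(cv2.imread("pics/side0.png"),cv2.COLOR_BGR2GRAY)
# unmoved objects: compare patches with the first picture
for n,(u,v) in{"spA":(318,188),"spC":(308,210),"loupe":(279,181),"brush":(246,220),"yel":(332,224)}.items():
    a=g[v-14:v+14,u-14:u+14];r=cv2.matchTemplate(E0[v-22:v+22,u-22:u+22],a,cv2.TM_CCOEFF_NORMED);print(n,cv2.minMaxLoc(r)[1::2])
E
```

```text
[0.59480054 0.13735413 0.19509966] [1.40021973 5.41024093 4.71615244] 0.013889749702219265
X 0.0002591754130284525 theta 0.001524561253108544
[ 5.73083082e-03 -4.51300062e-04 -9.99983477e-01]
spA (0.9958248734474182, (8, 8))
spC (0.9974262714385986, (8, 8))
loupe (0.9987301826477051, (8, 8))
brush (0.9979292750358582, (8, 8))
yel (0.9976910948753357, (8, 8))
```

```bash
python3 -c "
from h import *
print(ctrl.sign_off())"
```

```text
the job is handed in; nothing more can be done
None
```

I seated the 30 mm spacer on the pin, snapped the kickstand fully down, and handed the job in with the gripper still holding the frame upright, about 0.002 rad off vertical by estimate; the other spacers, loupe and brush match the first picture, and I did not check the vial separately.

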